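# Air and mark the culture dishes

## Robot

A 7-joint arm with a two-finger parallel gripper is mounted at the origin on the work surface. World frame = base frame: x ahead of the robot, y to its left, z up, the work surface at z = 0. Lengths are in m, angles in rad, forces in N, time in s.
With the tool pointing down it reaches from about 0.4 to 0.85 m from the base axis. Payload 10.4 kg.
Tool frame: the origin (TCP) lies on the mounting face of the last link; the fingertips stand 173 mm ahead of it and the grasp point (between the pads) lies 155 mm ahead of it (manip.tip_extent is the distance from the TCP to the fingertips, in m); z points along the fingers, y is the line along which they close (so a half turn about z gives the same grasp; the last joint's range is limited). The gripper opens to 85 mm and grips with 20 to 120 N. Pads are 22 mm wide; open, the fingers measure 114 mm over their backs; the gripper's body (76 mm by 85 mm) begins 54 mm behind the grasp point. The pads swing forward as they close: fully open they stand 13 mm farther back than shut.
Start: joints at [-1.321, 0.332, -0.065, 1.46, 0.022, 1.35, -0.088], TCP at [0.168, 0.602, 0.405] pointing down, gripper open.
Joint ranges: [-2.6, 2.6], [-0.5, 2.12], [-1.47, 1.34], [0.16, 2.42], [-1.27, 4.41], [0.06, 2.06], [-2.6, 2.6]. Speed limits (rad/s): [2.22, 2.22, 2.79, 2.79, 3.14, 3.14, 3.14].

## Interface

Orientations are given as a unit quaternion [x, y, z, w].
In Python, from workcell import manip gives the robot as it stands.
- The arm moves only by the tool move_arm, never from a script. Its argument "plan" is one flat list of numbers, 7 for each row, row after row: the turn, a rotation vector about the tool's x, y, z in rad, then the shift along the tool's x, y, z in m, then the finger opening in m, from 0 to 0.0854. In form: [ax, ay, az, dx, dy, dz, gripper, ax, ay, az, dx, dy, dz, gripper, ...]. A call has 1 to 12 rows; each row is the pose to reach, as a shift and turn from the pose commanded when the call began, along the tool's axes at that moment; what a row does not reach only later rows make up. A row lasts 1/8 s, in which the tool goes at most 62.5 mm and 10.7 degrees, less where a joint would pass 70% of its speed; a pose out of reach is approached as far as the arm can. A call with a gripper value outside its range is refused whole. The fingers move at their own pace and stop on an object; "squeeze" is the grip in N (left out, the last holds). Time passes only in rows, so rows that repeat a pose let the fingers close. It gives the time, the measured TCP pose, the force, the opening and the grip force at its end, in the units of the state.
- manip.get_obs(): the state, without advancing time (a new reading comes with each control period).
- manip.camera(name): name is "scene" or "side" or "wrist"; returns a dict with "color" (480x640x3 uint8, red, green, blue), "fx", "fy", "cx", "cy" (pixels), "dist" ([k1, k2, p1, p2, k3] as OpenCV has them; the pictures are not rectified), "cam_to_world" (4x4, takes a point from camera to world coordinates); the wrist camera has in their place "mount" (4x4, takes a point from camera to tool coordinates, whose origin is the TCP and whose axes are the flange's). Camera axes: x right, y down, z forward; pixel columns grow to the right and rows downward; lengths in m; the calibration is good to about 2 mm. A picture is of the moment at which its call begins: read the wrist's pose just before it. There is no depth.
- manip.hand_in(): hands the job in; it is judged then, once.
Trained networks look in a picture, given as the dict that the camera call returned (one of the last four; its "shot" number tells which), for a name from the list of things; names that differ only in an ending like _2 or _b are one class to them, and where a whole thing is asked for, a point or a joint stands for the part that bears it (a point fixed in the world has none). Each returns a list of dicts, best first, with "conf" (0 to 1); they miss things now and then, are a little off and sometimes report something else, mostly with a low value. They report only what shows in the picture. A call takes as long as a camera call. They do not tell look-alikes from the thing itself.
- manip.look_for(picture, label): "position" ([x, y, z] in m, in the coordinates of the camera as it stood for that picture, good to about 4 mm: the middle of the surface that is visible of it).
- manip.silhouettes(picture, label): "pixels" (480x640 bool, what is visible of it).
- manip.tip_of(picture, label): "position" ([x, y, z] in m, in the coordinates of the camera as it stood for that picture, good to about 4 mm: a listed point, or the origin of a listed thing).
The state is a dict: "clock": time; "joint_pos": joint angles; "joint_velocities": joint speeds; "tau": joint torques, N m; "position": TCP position; "ee_rot": TCP orientation; "ft_force": force on the tool from outside, world axes, zero at the start; "torque": the same for the moment, N m; "grip_width": opening from 0.0 (shut) to 1.0 (fully open); "grasp_force": force on a finger pad.
Only numpy, scipy, OpenCV 4.12 (cv2) and the standard library are available. Lean on these libraries where they do the work, as an engineer would, in place of code of your own. Each camera call takes 0.05 s, during which the arm holds its last target. There are 200 camera calls.

## Task

Air the lidded culture dishes one after the other, cleanest first: blue, then yellow, then red (skip a colour whose lid is absent). For each, raise the lid by its tab, edge first, until that edge is just clear of the dish with a gap of about a finger's width, keep it so for five seconds without taking the lid away from over its dish or lifting it high, and set it back flat and centred; only then lift the marker of the same colour over the upturned tip of its display peg, slide it off, and stand it upright on the table close beside that dish (gap at most about 3 cm) before going on to the next. Leave the other things on the bench alone, and if something gets knocked out of place put it right.

Things in the scene. Friction and masses are not known exactly. Their poses are not given: they have to be found in the camera images.
- dish_blue: glass culture dish, 86 mm across, 16 mm high, filled with tan set medium, loose on the table (120 g); belongs to the blue lid. Origin: centre of its underside. The lid's flat top rests on the rim, with 2.5 mm of play all round between skirt and dish; seated, the lid's origin is 8 mm above the table. If its lid is absent it needs nothing
- dish_yellow: glass culture dish, 86 mm across, 16 mm high, filled with tan set medium, loose on the table (120 g); belongs to the yellow lid. Origin: centre of its underside. The lid's flat top rests on the rim, with 2.5 mm of play all round between skirt and dish; seated, the lid's origin is 8 mm above the table. If its lid is absent it needs nothing
- dish_red: glass culture dish, 86 mm across, 16 mm high, filled with tan set medium, loose on the table (120 g); belongs to the red lid. Origin: centre of its underside. The lid's flat top rests on the rim, with 2.5 mm of play all round between skirt and dish; seated, the lid's origin is 8 mm above the table. If its lid is absent it needs nothing
- lid_blue: shallow clear lid, blue rim and grip tab, 30 g; may be absent. Origin: centre of the skirt's lower edge, z up. Skirt 8 mm deep, 95 mm across outside, 91 inside; flat top from z 8 to 10 mm. Tab: a bar along the lid's own -x, 47 to 77 mm from the centre, 10 mm wide (y), z 0 to 14 mm; pinch it from above across its width, 65 mm out
- lid_yellow: shallow clear lid, yellow rim and grip tab, 30 g; may be absent. Origin: centre of the skirt's lower edge, z up. Skirt 8 mm deep, 95 mm across outside, 91 inside; flat top from z 8 to 10 mm. Tab: a bar along the lid's own -x, 47 to 77 mm from the centre, 10 mm wide (y), z 0 to 14 mm; pinch it from above across its width, 65 mm out
- lid_red: shallow clear lid, red rim and grip tab, 30 g; may be absent. Origin: centre of the skirt's lower edge, z up. Skirt 8 mm deep, 95 mm across outside, 91 inside; flat top from z 8 to 10 mm. Tab: a bar along the lid's own -x, 47 to 77 mm from the centre, 10 mm wide (y), z 0 to 14 mm; pinch it from above across its width, 65 mm out
- marker_blue: blue stand-up marker, 50 g, hanging on a peg. Foot 40 (x) by 44 mm (y), 6 thick; on its middle an upright panel 5 mm thick (x), 44 wide (y), up to z 92. Hang hole 20 mm wide, z 44 to 64; the peg runs through it along x. Grip the solid header, z 64 to 92, from above, closing along x. Origin: centre of the foot's underside, at first 74 mm above the table
- marker_yellow: yellow stand-up marker, 50 g, hanging on a peg. Foot 40 (x) by 44 mm (y), 6 thick; on its middle an upright panel 5 mm thick (x), 44 wide (y), up to z 92. Hang hole 20 mm wide, z 44 to 64; the peg runs through it along x. Grip the solid header, z 64 to 92, from above, closing along x. Origin: centre of the foot's underside, at first 74 mm above the table
- marker_red: red stand-up marker, 50 g, hanging on a peg. Foot 40 (x) by 44 mm (y), 6 thick; on its middle an upright panel 5 mm thick (x), 44 wide (y), up to z 92. Hang hole 20 mm wide, z 44 to 64; the peg runs through it along x. Grip the solid header, z 64 to 92, from above, closing along x. Origin: centre of the foot's underside, at first 74 mm above the table
- peg_stand: fixed steel stand, base 50 by 270 mm, origin under its centre. On posts at y -95, 0, 95 mm (143 mm high): rods 6 mm thick, axis 135 mm up, pointing to the stand's -x, level to 80 mm out, then turned up, ending 87 mm out, 147 mm up. To pass the tip raise a marker 10 to 13 mm and slide it along the stand's -x. Which marker hangs where varies
- reagent_bottle: clear bottle with blue cap, 60 mm across, 130 mm high, origin under its centre; not part of the job
- sample_jar: small orange jar with white cap, 42 mm across, 55 mm high, origin under its centre; not part of the job
- slide_box: grey box 80 by 50 by 30 mm, origin under its centre; not part of the job
- spatula: spatula 170 mm long lying along its x, behind the dishes; not part of the job
Mind the look-alikes: they are no part of the job. Leave any pink or turquoise look-alike of the lid_red alone.

How it is judged:
By the outcome, as a careful person would: the job done as asked, in the order asked, and still so for the second after the job is handed in, with the robot touching nothing.
Of lid_blue, lid_yellow, lid_red only 2 to 3 are there at a start; the rules pass over those that are not, and their reading is None.
At some moment in a run one of dish_blue, dish_yellow, dish_red may be knocked a few centimetres aside while the robot is not near it.
It also fails if it takes over 210 s, if anything falls off the work surface, if the arm or the gripper's body presses on something with over 40 N, if the wrist force passes 120 N, or if a joint passes its speed limit or range.

## Working session

There is one attempt and no reset: what is moved stays moved. The work goes in short steps, Python scripts to look and compute and a tool call to move; the robot and the scene stay as the last step left them, time stands still between calls to the robot, and variables do not carry over. Pictures are saved under pics/ and viewed, at most 14 in all, crops included, and the job is handed in when it is done.

Besides the shell and the picture viewer there is one more tool, called after "Emit:" by a JSON object that holds its "name" and its "arguments", one argument or row to a line. move_arm: Moves the arm, as the interface text tells. Its arguments: {"type":"object","properties":{"plan":{"type":"array","items":{"type":"number"}},"squeeze":{"type":"number"}},"required":["plan"]}

```bash
ls; mkdir -p pics; cat > h.py <<'E'
import numpy as np, cv2
from workcell import manip
from scipy.spatial.transform import Rotation as R
def T_tool(o):
    T=np.eye(4); T[:3,:3]=R.from_quat(o["ee_rot"]).as_matrix(); T[:3,3]=o["position"]; return T
def shot(name):
    o=manip.get_obs(); p=manip.camera(name)
    p["T"]=np.array(p["cam_to_world"]) if name!="wrist" else T_tool(o)@np.array(p["mount"])
    return p
def save(p,f): cv2.imwrite("pics/"+f,p["color"][:,:,::-1])
def w(p,x): return (p["T"]@np.r_[x,1])[:3]
def K(p): return np.array([[p["fx"],0,p["cx"]],[0,p["fy"],p["cy"]],[0,0,1.]])
def pix2plane(p,uv,z):
    n=cv2.undistortPoints(np.array(uv,float).reshape(-1,1,2),K(p),np.array(p["dist"])).reshape(-1,2)
    d=np.c_[n,np.ones(len(n))]@p["T"][:3,:3].T; o=p["T"][:3,3]
    return o+d*((z-o[2])/d[:,2])[:,None]
def proj(p,X):
    Ti=np.linalg.inv(p["T"]); r,_=cv2.Rodrigues(Ti[:3,:3])
    return cv2.projectPoints(np.array(X,float).reshape(-1,3),r,Ti[:3,3],K(p),np.array(p["dist"]))[0].reshape(-1,2)
E
python3 - <<'E'
from h import *
o=manip.get_obs(); print({k:np.round(v,3) for k,v in o.items()})
names=["dish_blue","lid_blue","lid_yellow","lid_red","marker_blue","marker_yellow","marker_red","peg_stand","reagent_bottle","sample_jar","slide_box","spatula"]
for c in ["scene","side"]:
    p=shot(c); save(p,c+"0.png"); print(c,p["T"][:3,3])
    for n in names:
        for d in manip.tip_of(p,n)[:4]: print(n,np.round(w(p,d["position"]),3),round(d["conf"],2))
E
```

```text
pics
{'clock': np.float64(0.0), 'joint_pos': array([-1.321,  0.333, -0.065,  1.461,  0.022,  1.35 , -0.089]), 'joint_velocities': array([-0.001,  0.   ,  0.   ,  0.   , -0.002, -0.002, -0.002]), 'tau': array([-2.0000e-03, -6.2546e+01,  4.8000e-02, -3.9160e+01,  1.6000e-02,
        1.0000e-02, -0.0000e+00]), 'position': array([0.168, 0.602, 0.404]), 'ee_rot': array([ 0.136,  0.991, -0.001, -0.   ]), 'ft_force': array([ 1.152, -0.389,  0.448]), 'torque': array([-0.038, -0.032, -0.016]), 'grasp_force': np.float64(0.0), 'grip_width': np.float64(0.999)}
scene [ 1.13603966 -0.27922099  0.7254138 ]
dish_blue [ 0.555 -0.138 -0.002] 0.83
lid_yellow [ 0.557 -0.303  0.01 ] 0.61
lid_red [ 0.41  -0.153  0.001] 0.71
lid_red [0.507 0.055 0.016] 0.65
lid_red [ 0.24  -0.255  0.003] 0.59
marker_blue [0.489 0.29  0.073] 0.78
marker_yellow [0.502 0.056 0.015] 0.53
marker_yellow [0.437 0.375 0.075] 0.51
peg_stand [0.533 0.324 0.002] 0.96
peg_stand [ 0.752 -0.133  0.003] 0.6
peg_stand [0.752 0.018 0.002] 0.59
reagent_bottle [0.752 0.018 0.003] 0.87
reagent_bottle [ 0.557 -0.303  0.01 ] 0.65
reagent_bottle [0.432 0.374 0.071] 0.41
sample_jar [0.342 0.227 0.001] 0.84
slide_box [ 0.679 -0.351  0.004] 0.63
spatula [ 0.751 -0.135  0.004] 0.78
spatula [0.49  0.29  0.073] 0.62
side [-0.03977608 -1.01890863  0.80428819]
dish_blue [ 0.555 -0.132  0.004] 0.66
dish_blue [ 0.748 -0.127  0.003] 0.53
lid_yellow [ 0.554 -0.3    0.005] 0.9
lid_red [ 0.409 -0.147  0.001] 0.92
lid_red [ 0.24  -0.257 -0.001] 0.88
marker_blue [0.486 0.296 0.074] 0.79
marker_yellow [0.435 0.373 0.078] 0.78
marker_red [0.548 0.215 0.079] 0.66
peg_stand [0.53  0.327 0.001] 0.57
reagent_bottle [0.757 0.02  0.002] 0.63
reagent_bottle [ 0.501  0.055 -0.001] 0.55
sample_jar [0.346 0.223 0.003] 0.81
slide_box [ 0.68  -0.344 -0.003] 0.63
spatula [ 0.751 -0.128  0.001] 0.81
```

View pics/scene0.png

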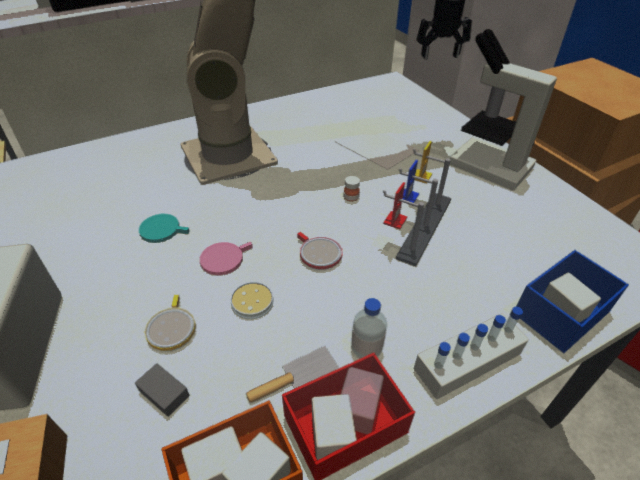

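View pics/side0.png

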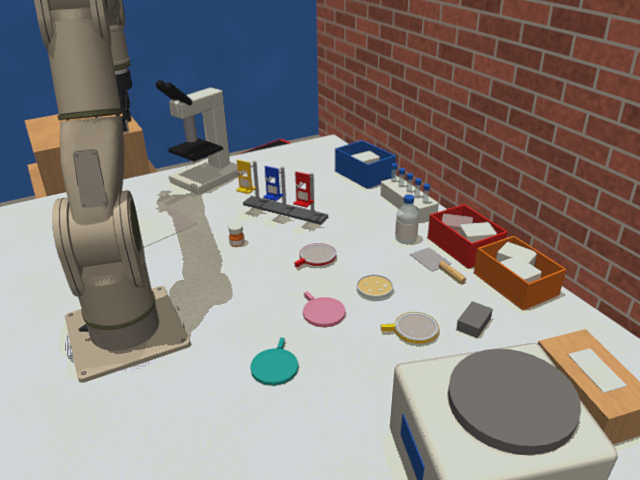

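Blue's lid is absent: its dish is bare at scene pixel (252,299). The yellow lid is at (170,327) and the red lid at (321,252). The pink and turquoise lids at (221,258) and (159,228) are look-alikes. The markers hang in the order yellow, blue, red. I'll start with yellow.

```bash
cat >> h.py <<'E'
def down(yaw_y):  # tool pointing down, tool y at world azimuth yaw_y (deg)
    a=np.deg2rad(yaw_y); y=np.array([np.cos(a),np.sin(a),0]); z=np.array([0,0,-1.]); return np.c_[np.cross(y,z),y,z]
def row(pos,Rt,o=None,P0=None):
    T=T_tool(o or manip.get_obs()) if P0 is None else P0
    a=R.from_matrix(T[:3,:3].T@Rt).as_rotvec(); d=T[:3,:3].T@(np.array(pos)-T[:3,3])
    return [round(float(v),4) for v in np.r_[a,d]]
def st():
    o=manip.get_obs(); print("t",round(float(o["clock"]),2),"p",np.round(o["position"],4),"rv",np.round(R.from_quat(o["ee_rot"]).as_matrix()[:,1],3),"F",np.round(o["ft_force"],1),"w",round(float(o["grip_width"])*.085,4),"gf",round(float(o["grasp_force"]),1))
E
python3 - <<'E'
from h import *
p=manip.camera("wrist"); print(np.round(p["mount"],3),p["fx"],p["cx"],p["cy"])
print(row([.50,-.30,.42],down(-90)))
E
```

```text
[[ 0.001 -0.946 -0.325  0.083]
 [ 1.     0.001  0.001 -0.001]
 [-0.001 -0.325  0.946  0.03 ]
 [ 0.     0.     0.     1.   ]] 355.38790400876394 314.33769229963946 241.2064860830849
[0.0, -0.0001, 2.8688, -0.5624, -0.7792, -0.0153]
```

Emit:
{"name": "move_arm", "arguments": {
  "plan": [0,0,2.869,-0.562,-0.779,-0.015,0.04,0,0,2.869,-0.562,-0.779,-0.015,0.04,0,0,2.869,-0.562,-0.779,-0.015,0.04,0,0,2.869,-0.562,-0.779,-0.015,0.04,0,0,2.869,-0.562,-0.779,-0.015,0.04,0,0,2.869,-0.562,-0.779,-0.015,0.04,0,0,2.869,-0.562,-0.779,-0.015,0.04,0,0,2.869,-0.562,-0.779,-0.015,0.04,0,0,2.869,-0.562,-0.779,-0.015,0.04,0,0,2.869,-0.562,-0.779,-0.015,0.04,0,0,2.869,-0.562,-0.779,-0.015,0.04,0,0,2.869,-0.562,-0.779,-0.015,0.04],
  "squeeze": 30
}}

```text
clock: 2.85
position: [0.4272, -0.1042, 0.4169]
ee_rot: [0.953, 0.302, 0.001, -0.0]
ft_force: [0.6, 1.1, 0.1]
grip_width: 0.463
grasp_force: 0.0
```

```bash
python3 - <<'E'
from h import *
st(); print(row([.50,-.30,.42],down(-90)))
E
```

```text
t 2.85 p [ 0.4272 -0.1042  0.4169] rv [ 0.575 -0.818  0.   ] F [0.6 1.1 0.1] w 0.0394 gf 0.0
[-0.0002, -0.0018, 0.6127, -0.053, 0.2021, -0.0032]
```

Emit:
{"name": "move_arm", "arguments": {
  "plan": [0,0,0.613,-0.053,0.202,-0.003,0.04,0,0,0.613,-0.053,0.202,-0.003,0.04,0,0,0.613,-0.053,0.202,-0.003,0.04,0,0,0.613,-0.053,0.202,-0.003,0.04,0,0,0.613,-0.053,0.202,-0.003,0.04,0,0,0.613,-0.053,0.202,-0.003,0.04]
}}

```text
clock: 3.6
position: [0.501, -0.2966, 0.4193]
ee_rot: [1.0, 0.004, -0.0, -0.0]
ft_force: [-0.5, -0.1, 0.5]
grip_width: 0.47
grasp_force: 0.0
```

```bash
cat >> h.py <<'E'
from scipy.optimize import least_squares
RNG={"yellow":((18,38)),"red":((0,8))}
def lidmask(p,col,near,z=.018):
    h=cv2.cvtColor(p["color"],cv2.COLOR_RGB2HSV); H,S=h[...,0].astype(int),h[...,1]
    m=(S>110)&(h[...,2]>60)
    m&=((H>=18)&(H<=38)) if col=="yellow" else ((H<=6)|(H>=174))
    v,u=np.nonzero(m); X=pix2plane(p,np.c_[u,v],z); k=np.linalg.norm(X[:,:2]-near,axis=1)<.11
    return np.c_[u,v][k],X[k]
def lid(p,col,near,z=.018):
    """centre and tab direction from colour pixels projected on the lid top plane"""
    uv,X=lidmask(p,col,near,z)
    mm=np.zeros((480,640),np.uint8); mm[uv[:,1],uv[:,0]]=255
    # rim circle fit, robust; tab = pixels beyond 51 mm
    c=np.array(near,float)
    f=lambda q:np.clip(np.linalg.norm(X[:,:2]-q,axis=1)-.0467,-.01,.01)
    for _ in range(3): c=least_squares(f,c,loss="soft_l1",f_scale=.001).x
    d=np.linalg.norm(X[:,:2]-c,axis=1); t=(d>.051)&(d<.085)
    Xt=pix2plane(p,uv[t],.020)[:,:2]; v=Xt.mean(0)-c
    return c,np.rad2deg(np.arctan2(v[1],v[0])),len(X),t.sum(),Xt.mean(0)
E
python3 - <<'E'
from h import *
st(); p=shot("wrist"); save(p,"w1.png")
d=manip.tip_of(p,"lid_yellow")[:2]
for e in d: print(np.round(w(p,e["position"]),4),e["conf"])
print(lid(p,"yellow",[.556,-.302]))
E
```

```text
t 3.6 p [ 0.501  -0.2966  0.4193] rv [ 0.007 -1.    -0.001] F [-0.5 -0.1  0.5] w 0.04 gf 0.0
[ 0.5553 -0.3035  0.0076] 0.96
(array([ 0.48214653, -0.32021636]), np.float64(65.22074521645253), 233, np.int64(8), array([ 0.50312867, -0.27476364]))
```

View pics/w1.png

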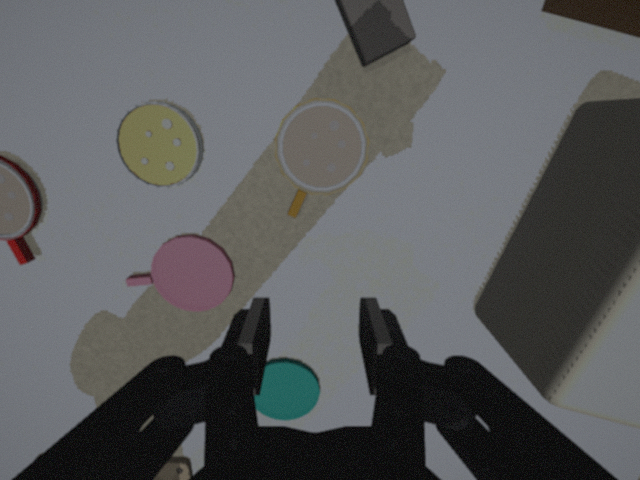

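The wrist view shows the yellow lid at pixel (321,147) with its tab at (297,203), in shadow. I'll fit it from the silhouette, since colour isn't reliable here.

```bash
cat >> h.py <<'E'
def lidsil(p,name,near,z=.018):
    for s in manip.silhouettes(p,name):
        v,u=np.nonzero(s["pixels"]); X=pix2plane(p,np.c_[u,v],z)[:,:2]
        if np.linalg.norm(np.median(X,0)-near)<.05: break
    else: return None
    m=s["pixels"].astype(np.uint8)
    mo=cv2.morphologyEx(m,cv2.MORPH_OPEN,cv2.getStructuringElement(cv2.MORPH_ELLIPSE,(31,31)))
    cs=max(cv2.findContours(mo,cv2.RETR_EXTERNAL,cv2.CHAIN_APPROX_NONE)[0],key=len).reshape(-1,2)
    E=pix2plane(p,cs,z)[:,:2]
    c=least_squares(lambda q:np.linalg.norm(E-q[:2],axis=1)-q[2],[*E.mean(0),.047],loss="soft_l1",f_scale=.001).x
    d=np.linalg.norm(X-c[:2],axis=1); k=d>c[2]+.004
    t=pix2plane(p,np.c_[u,v][k],.020)[:,:2].mean(0); a=t-c[:2]
    return np.round(c,4),round(float(np.rad2deg(np.arctan2(a[1],a[0]))),1),int(k.sum()),np.round(t,4),round(s["conf"],2)
E
python3 - <<'E'
from h import *
p=shot("wrist")
print(lidsil(p,"lid_yellow",[.556,-.302]))
print(pix2plane(p,[[321,147],[303,191],[293,215],[306,193],[299,189]],.02))
E
```

```text
(array([ 0.5573, -0.3035,  0.0472]), 155.8, 224, array([ 0.4998, -0.2776]), 0.61)
[[ 0.55939454 -0.30263102  0.02      ]
 [ 0.51447112 -0.28443308  0.02      ]
 [ 0.48844297 -0.27368704  0.02      ]
 [ 0.51238243 -0.28758083  0.02      ]
 [ 0.516543   -0.28025008  0.02      ]]
```

```bash
python3 - <<'E'
from h import *
print(row([.498,-.277,.30],down(-114)))
E
```

```text
[-0.0013, -0.0008, 0.4265, -0.0031, -0.0193, 0.1197]
```

Emit:
{"name": "move_arm", "arguments": {
  "plan": [0,0,0.426,-0.003,-0.019,0.12,0.035,0,0,0.426,-0.003,-0.019,0.12,0.035,0,0,0.426,-0.003,-0.019,0.12,0.035,0,0,0.426,-0.003,-0.019,0.12,0.035,0,0,0.426,-0.003,-0.019,0.12,0.035]
}}

```text
clock: 4.42
position: [0.4982, -0.2783, 0.3002]
ee_rot: [0.978, -0.208, 0.001, -0.0]
ft_force: [-0.4, 0.9, 0.2]
grip_width: 0.411
grasp_force: 0.0
```

```bash
python3 - <<'E'
from h import *
st(); p=shot("wrist"); save(p,"w2.png")
print(lidsil(p,"lid_yellow",[.556,-.302]))
print(row([.498,-.277,.178],down(-114)))
E
```

```text
t 4.42 p [ 0.4982 -0.2783  0.3002] rv [-0.406 -0.914 -0.001] F [-0.4  0.9  0.2] w 0.0349 gf 0.0
(array([ 0.5575, -0.3035,  0.0474]), 156.0, 490, array([ 0.4989, -0.2775]), 0.95)
[-0.0007, -0.0014, -0.0003, -0.0009, -0.0012, 0.1222]
```

View pics/w2.png

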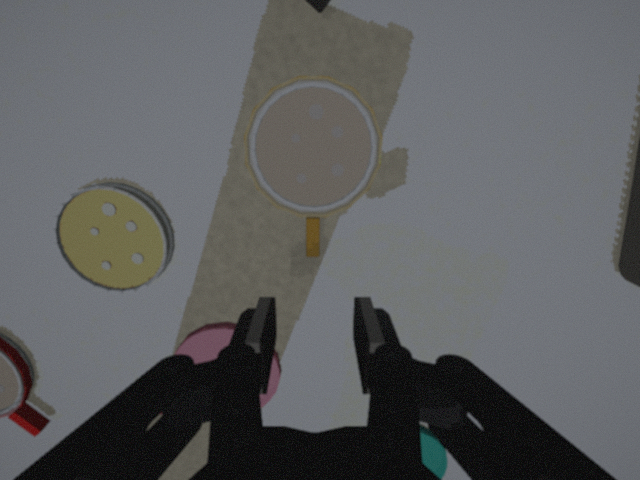

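The tab at (314,237) lines up between the fingers, and the fit repeats (centre 0.5575, -0.3035; tab at 156°). Next I descend and grip.

Emit:
{"name": "move_arm", "arguments": {
  "plan": [0,0,0,-0.001,-0.001,0.06,0.035,0,0,0,-0.001,-0.001,0.1,0.035,0,0,0,-0.001,-0.001,0.122,0.035,0,0,0,-0.001,-0.001,0.122,0.035,0,0,0,-0.001,-0.001,0.122,0.035,0,0,0,-0.001,-0.001,0.122,0.0,0,0,0,-0.001,-0.001,0.122,0.0,0,0,0,-0.001,-0.001,0.122,0.0,0,0,0,-0.001,-0.001,0.122,0.0,0,0,0,-0.001,-0.001,0.122,0.0],
  "squeeze": 30
}}

```text
clock: 5.78
position: [0.4979, -0.2771, 0.1784]
ee_rot: [0.978, -0.208, 0.001, -0.0]
ft_force: [-1.0, 0.4, 6.7]
grip_width: 0.106
grasp_force: 33.4
```

```bash
cat >> h.py <<'E'
def tilt(T0,c,tabdeg,th,slide=0.,piv=.043,zp=.016):
    """tool pose after the lid turned by th (deg) about its far rim point, tab edge up, slid away from tab"""
    e=-np.array([np.cos(np.deg2rad(tabdeg)),np.sin(np.deg2rad(tabdeg)),0])
    P=np.r_[np.array(c)[:2],0]+e*piv+[0,0,zp]; ax=np.cross([0,0,1.],e)  # positive about ax: e tips down
    Q=R.from_rotvec(np.deg2rad(th)*ax).as_matrix()
    return Q@(T0[:3,3]-P)+P+e*slide, Q@T0[:3,:3]
E
python3 - <<'E'
from h import *
st(); T=T_tool(manip.get_obs())
for th in (4,8,13.5):
    p,Q=tilt(T,[.5575,-.3035],156,th,.0008*th/13.5); print(row(p,Q,P0=T),p)
E
```

```text
t 5.78 p [ 0.4979 -0.2771  0.1784] rv [-0.408 -0.913 -0.001] F [-1.   0.4  6.7] w 0.009 gf 33.4
[-0.0001, -0.0698, 0.0, 0.0118, -0.0, -0.0071] [ 0.5087251  -0.28196161  0.18558308]
[-0.0002, -0.1396, 0.0001, 0.0242, -0.0, -0.0134] [ 0.51996332 -0.28696518  0.19190536]
[-0.0003, -0.2356, 0.0001, 0.0417, -0.0001, -0.0207] [ 0.53601859 -0.29411345  0.19919362]
```

Emit:
{"name": "move_arm", "arguments": {
  "plan": [0,-0.035,0,0.006,0,-0.0036,0,0,-0.07,0,0.0118,0,-0.0071,0,0,-0.105,0,0.018,0,-0.0103,0,0,-0.14,0,0.0242,0,-0.0134,0,0,-0.172,0,0.03,0,-0.016,0,0,-0.204,0,0.0358,0,-0.0184,0,0,-0.236,0,0.0417,0,-0.0207,0,0,-0.236,0,0.0417,0,-0.0207,0]
}}

```text
clock: 6.78
position: [0.536, -0.2941, 0.1984]
ee_rot: [0.971, -0.207, -0.115, -0.024]
ft_force: [1.4, -0.5, 1.4]
grip_width: 0.115
grasp_force: 32.6
```

```bash
python3 - <<'E'
from h import *
st(); p=shot("side"); save(p,"s1.png"); 
u,v=proj(p,[.54,-.29,.02])[0].astype(int)
cv2.imwrite("pics/s1c.png",cv2.resize(p["color"][v-60:v+60,u-80:u+80,::-1],None,fx=4,fy=4))
for e in manip.tip_of(p,"lid_yellow")[:1]: print(np.round(w(p,e["position"]),4),e["conf"])
for e in manip.tip_of(p,"dish_yellow")[:3]: print(np.round(w(p,e["position"]),4),e["conf"])
E
```

```text
t 6.78 p [ 0.536  -0.2941  0.1984] rv [-0.408 -0.913  0.   ] F [ 1.4 -0.5  1.4] w 0.0098 gf 32.6
[0.7571 0.022  0.0027] 0.26
[ 0.5547 -0.3022  0.0038] 0.74
[0.501  0.0559 0.011 ] 0.24
```

View pics/s1c.png

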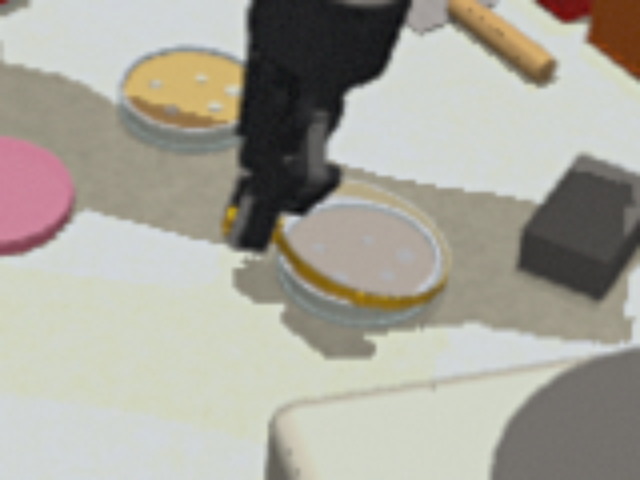

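The lid is tilted, tab edge clear, with its far edge resting on the dish. I'll hold it there for over 5 s.

Emit:
{"name": "move_arm", "arguments": {
  "plan": [0,0,0,0,0,0,0,0,0,0,0,0,0,0,0,0,0,0,0,0,0,0,0,0,0,0,0,0,0,0,0,0,0,0,0,0,0,0,0,0,0,0,0,0,0,0,0,0,0,0,0,0,0,0,0,0,0,0,0,0,0,0,0,0,0,0,0,0,0,0,0,0,0,0,0,0,0,0,0,0,0,0,0,0]
}}

```text
clock: 8.43
position: [0.5355, -0.294, 0.1981]
ee_rot: [0.971, -0.207, -0.115, -0.025]
ft_force: [2.8, -0.6, 1.8]
grip_width: 0.108
grasp_force: 32.8
```

Emit:
{"name": "move_arm", "arguments": {
  "plan": [0,0,0,0,0,0,0,0,0,0,0,0,0,0,0,0,0,0,0,0,0,0,0,0,0,0,0,0,0,0,0,0,0,0,0,0,0,0,0,0,0,0,0,0,0,0,0,0,0,0,0,0,0,0,0,0,0,0,0,0,0,0,0,0,0,0,0,0,0,0,0,0,0,0,0,0,0,0,0,0,0,0,0,0]
}}

```text
clock: 9.93
position: [0.5355, -0.294, 0.1981]
ee_rot: [0.971, -0.207, -0.115, -0.025]
ft_force: [2.8, -1.1, 2.5]
grip_width: 0.11
grasp_force: 32.8
```

Emit:
{"name": "move_arm", "arguments": {
  "plan": [0,0,0,0,0,0,0,0,0,0,0,0,0,0,0,0,0,0,0,0,0,0,0,0,0,0,0,0,0,0,0,0,0,0,0,0,0,0,0,0,0,0,0,0,0,0,0,0,0,0,0,0,0,0,0,0,0,0,0,0,0,0,0,0,0,0,0,0,0,0,0,0,0,0,0,0,0,0,0,0,0,0,0,0]
}}

```text
clock: 11.42
position: [0.5355, -0.294, 0.1981]
ee_rot: [0.971, -0.207, -0.115, -0.025]
ft_force: [2.6, -0.3, 1.9]
grip_width: 0.103
grasp_force: 32.8
```

Emit:
{"name": "move_arm", "arguments": {
  "plan": [0,0,0,0,0,0,0,0,0,0,0,0,0,0,0,0,0,0,0,0,0,0,0,0,0,0,0,0,0,0,0,0,0,0,0,0,0,0,0,0,0,0,0,0,0,0,0,0,0]
}}

```text
clock: 12.3
position: [0.5355, -0.294, 0.1981]
ee_rot: [0.971, -0.207, -0.115, -0.025]
ft_force: [2.2, -0.1, 1.9]
grip_width: 0.11
grasp_force: 32.8
```

```bash
python3 - <<'E'
from h import *
st(); T=T_tool(manip.get_obs())
p0=np.array([.4979,-.2771,.1782]); R0=down(-114)
for th in (9,4.5,1.5,0):
    T0=np.eye(4);T0[:3,:3]=R0;T0[:3,3]=p0
    p,Q=tilt(T0,[.5575,-.3035],156,th,.0008*th/13.5); print(row(p,Q,P0=T))
print(row(p0+[0,0,.12],R0,P0=T))
E
```

```text
t 12.3 p [ 0.5355 -0.294   0.1981] rv [-0.408 -0.913 -0.   ] F [ 2.2 -0.1  1.9] w 0.0093 gf 32.8
[-0.0003, 0.079, -0.0013, -0.0124, -0.0001, 0.0081]
[-0.0003, 0.1575, -0.0013, -0.0243, -0.0001, 0.0181]
[-0.0003, 0.2099, -0.0013, -0.0318, -0.0001, 0.0252]
[-0.0002, 0.236, -0.0013, -0.0354, -0.0001, 0.029]
[-0.0002, 0.236, -0.0013, -0.0635, -0.0001, -0.0877]
```

Emit:
{"name": "move_arm", "arguments": {
  "plan": [0,0.04,0,-0.0065,0,0.004,0,0,0.079,0,-0.0124,0,0.0081,0,0,0.118,0,-0.0185,0,0.013,0,0,0.1575,0,-0.0243,0,0.0181,0,0,0.184,0,-0.028,0,0.0216,0,0,0.21,0,-0.0318,0,0.0252,0,0,0.236,0,-0.0354,0,0.029,0,0,0.236,0,-0.0354,0,0.029,0,0,0.236,0,-0.0354,0,0.029,0.03,0,0.236,0,-0.0354,0,0.029,0.03,0,0.236,0,-0.0354,0,0.029,0.03]
}}

```text
clock: 13.68
position: [0.4977, -0.2771, 0.1779]
ee_rot: [0.978, -0.209, -0.0, -0.0]
ft_force: [0.3, 0.0, -0.5]
grip_width: 0.357
grasp_force: 0.0
```

Emit:
{"name": "move_arm", "arguments": {
  "plan": [0,0,0,0,0,-0.03,0.03,0,0,0,0,0,-0.09,0.03,0,0,0,0,0,-0.14,0.03,0,0,0,0,0,-0.2,0.03,0,0,0,0,0,-0.2,0.03,0,0,0,0,0,-0.2,0.03]
}}

```text
clock: 14.42
position: [0.4978, -0.2769, 0.3777]
ee_rot: [0.978, -0.208, -0.0, -0.0]
ft_force: [0.3, 0.0, -1.0]
grip_width: 0.355
grasp_force: 0.0
```

```bash
python3 - <<'E'
from h import *
st(); p=shot("wrist")
s=manip.silhouettes(p,"dish_yellow"); print(lidsil(p,"lid_yellow",[.556,-.302]))
for n in ["lid_yellow","dish_yellow"]:
    for e in manip.tip_of(p,n)[:3]: print(n,np.round(w(p,e["position"]),4),e["conf"])
u,v=proj(p,[.54,-.29,.02])[0].astype(int)
cv2.imwrite("pics/w3c.png",cv2.resize(p["color"][max(v-75,0):v+75,u-100:u+100,::-1],None,fx=4,fy=4))
# stand frame from side & scene
for c in ["scene","side"]:
    q=shot(c)
    for n in ["peg_stand","marker_yellow","marker_blue","marker_red"]:
        for e in manip.tip_of(q,n)[:2]: print(c,n,np.round(w(q,e["position"]),4),round(e["conf"],2))
print(row([.47,.30,.45],down(-145)))
E
```

```text
t 14.43 p [ 0.4978 -0.2769  0.3777] rv [-0.408 -0.913 -0.001] F [ 0.3  0.  -1. ] w 0.0301 gf 0.0
(array([ 0.5567, -0.304 ,  0.0471]), 156.2, 284, array([ 0.4986, -0.2783]), 0.93)
lid_yellow [ 0.5518 -0.3067  0.0086] 0.73
scene peg_stand [0.5308 0.3212 0.0016] 0.71
scene peg_stand [ 5.537e-01 -1.359e-01 -2.000e-04] 0.37
scene marker_yellow [0.4352 0.3763 0.0716] 0.7
scene marker_blue [0.4907 0.2894 0.0747] 0.7
scene marker_red [0.5463 0.2205 0.0741] 0.77
side peg_stand [0.5311 0.3261 0.0031] 0.64
side marker_yellow [0.4334 0.3727 0.0755] 0.93
side marker_blue [0.4866 0.2916 0.0765] 0.93
side marker_blue [0.3425 0.2238 0.0039] 0.36
side marker_red [0.5474 0.2139 0.0791] 0.58
[-0.0, 0.0001, 0.5397, -0.2609, -0.5156, -0.0718]
```

View pics/w3c.png

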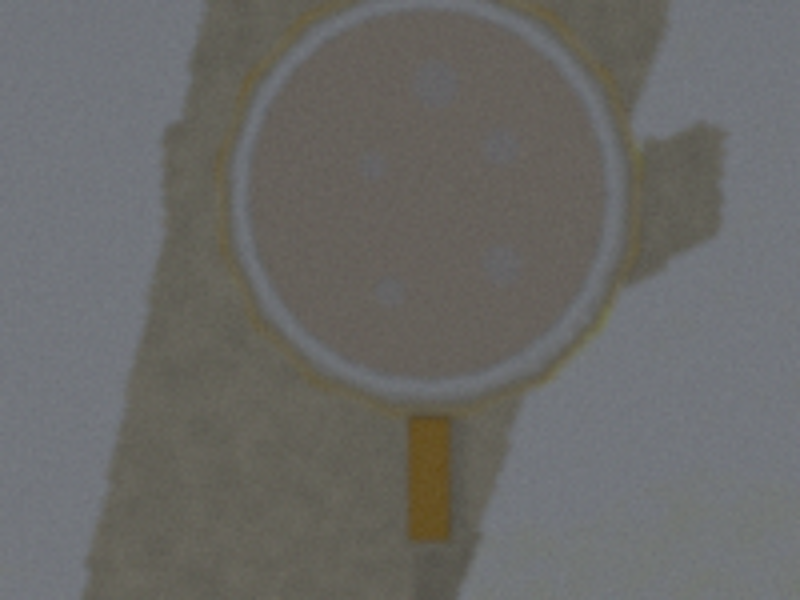

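The lid is seated and centred: the ring is concentric, within about 1 mm. Next is the yellow marker. The stand's -x points at about -144.5°.

```bash
python3 - <<'E'
from h import *
print(row([.435,.3735,.44],down(35.5)))
E
```

```text
[-0.0001, -0.0001, -2.6106, -0.3229, -0.5684, -0.0618]
```

Emit:
{"name": "move_arm", "arguments": {
  "plan": [0,0,-2.61,-0.323,-0.568,-0.062,0.03,0,0,-2.61,-0.323,-0.568,-0.062,0.03,0,0,-2.61,-0.323,-0.568,-0.062,0.03,0,0,-2.61,-0.323,-0.568,-0.062,0.03,0,0,-2.61,-0.323,-0.568,-0.062,0.03,0,0,-2.61,-0.323,-0.568,-0.062,0.03,0,0,-2.61,-0.323,-0.568,-0.062,0.03,0,0,-2.61,-0.323,-0.568,-0.062,0.03,0,0,-2.61,-0.323,-0.568,-0.062,0.03,0,0,-2.61,-0.323,-0.568,-0.062,0.03,0,0,-2.61,-0.323,-0.568,-0.062,0.03,0,0,-2.61,-0.323,-0.568,-0.062,0.03]
}}

```text
clock: 16.68
position: [0.4334, 0.3763, 0.4396]
ee_rot: [0.606, 0.796, -0.0, 0.0]
ft_force: [-0.2, -1.2, -0.6]
grip_width: 0.351
grasp_force: 0.0
```

```bash
python3 - <<'E'
from h import *
st(); print(row([.435,.3735,.44],down(35.5)))
E
```

```text
t 16.68 p [0.4334 0.3763 0.4396] rv [ 0.964  0.266 -0.001] F [-0.2 -1.2 -0.6] w 0.0299 gf 0.0
[-0.0006, 0.0004, -0.35, -0.0031, 0.0008, -0.0004]
```

Emit:
{"name": "move_arm", "arguments": {
  "plan": [0,0,-0.35,-0.003,0.001,0,0.03,0,0,-0.35,-0.003,0.001,0,0.03,0,0,-0.35,-0.003,0.001,0,0.03,0,0,-0.35,-0.003,0.001,0,0.03]
}}

```text
clock: 17.18
position: [0.4365, 0.3705, 0.4402]
ee_rot: [0.464, 0.886, 0.0, -0.0]
ft_force: [0.4, -0.4, 0.6]
grip_width: 0.349
grasp_force: 0.0
```

```bash
python3 - <<'E'
from h import *
st(); p=shot("wrist"); save(p,"w4.png")
for n in ["marker_yellow","marker_blue","marker_red","peg_stand"]:
    for e in manip.tip_of(p,n)[:2]: print(n,np.round(w(p,e["position"]),4),round(e["conf"],2))
# header top edge of yellow marker, plane z .166
for s in manip.silhouettes(p,"marker_yellow")[:2]:
    v,u=np.nonzero(s["pixels"]); print(s["conf"],u.min(),u.max(),v.min(),v.max(),len(u))
E
```

```text
t 17.18 p [0.4365 0.3705 0.4402] rv [0.822 0.569 0.   ] F [ 0.4 -0.4  0.6] w 0.0296 gf 0.0
marker_yellow [0.4349 0.3733 0.0739] 0.67
marker_blue [0.4854 0.2935 0.0753] 0.94
marker_red [0.5476 0.2186 0.0703] 0.68
0.65 293 334 186 267 1855
```

View pics/w4.png

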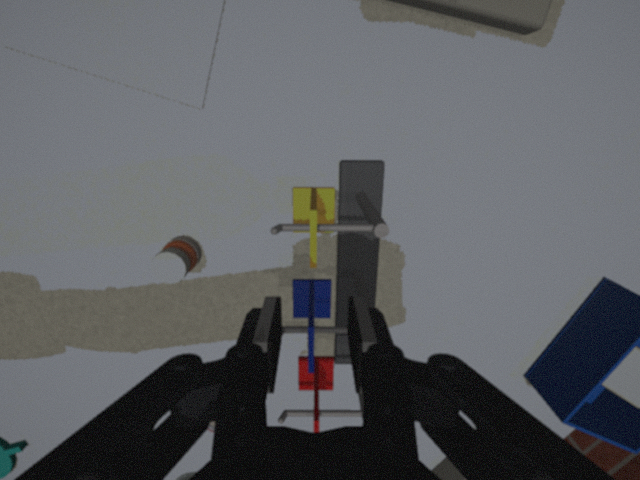

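The yellow panel is edge-on at u≈314, v 188–267. Its peg runs from (276,230) to (381,230), parallel to the closing line.

```bash
python3 - <<'E'
from h import *
p=shot("wrist")
m=manip.silhouettes(p,"marker_yellow")[0]["pixels"]
h=cv2.cvtColor(p["color"],cv2.COLOR_RGB2HSV)
for v in (225,235,245,255,262,266): print(v,[ (int(u.min()),int(u.max())) for u in [np.nonzero(m[v])[0]] if len(u)])
X=pix2plane(p,[[313.5,265],[313.5,212]],.166); print(X,X.mean(0))
Y=pix2plane(p,[[276,230],[381,230]],.143); print(Y, np.rad2deg(np.arctan2(*(Y[1]-Y[0])[1::-1])))
a=np.deg2rad(35.5); print("expected top corners v:",proj(p,[[.435+.022*s*np.sin(a),.3735-.022*s*np.cos(a),.166] for s in(1,-1)]))
E
```

```text
225 [(309, 316)]
235 [(310, 316)]
245 [(310, 317)]
255 [(309, 316)]
262 [(309, 316)]
266 [(310, 316)]
[[0.44702303 0.35426454 0.166     ]
 [0.42388332 0.38747469 0.166     ]] [0.43545317 0.37086961 0.166     ]
[[0.41134596 0.35390931 0.143     ]
 [0.47905537 0.40111633 0.143     ]] 34.884216475349284
expected top corners v: [[315.35226067 264.18214195]
 [314.76621887 206.21481222]]
```

```bash
python3 - <<'E'
from h import *
print(row([.4362,.3735,.317],down(35.2)))
E
```

```text
[0.0, -0.0001, -0.0057, 0.0025, 0.0015, 0.1232]
```

Emit:
{"name": "move_arm", "arguments": {
  "plan": [0,0,-0.005,0.0025,0.0015,0.04,0.016,0,0,-0.005,0.0025,0.0015,0.07,0.016,0,0,-0.005,0.0025,0.0015,0.07,0.016,0,0,-0.005,0.0025,0.0015,0.1,0.016,0,0,-0.005,0.0025,0.0015,0.115,0.016,0,0,-0.005,0.0025,0.0015,0.123,0.016,0,0,-0.005,0.0025,0.0015,0.123,0.016,0,0,-0.005,0.0025,0.0015,0.123,0.016]
}}

```text
clock: 18.58
position: [0.4365, 0.3736, 0.3181]
ee_rot: [0.46, 0.888, 0.001, 0.0]
ft_force: [0.2, -0.4, -0.4]
grip_width: 0.187
grasp_force: 0.0
```

```bash
python3 - <<'E'
from h import *
st(); p=shot("wrist"); u=p["color"][130:480,150:490,::-1]; cv2.imwrite("pics/w5c.png",cv2.resize(u,None,fx=1.7,fy=1.7))
E
```

```text
t 18.57 p [0.4365 0.3736 0.3181] rv [0.817 0.576 0.001] F [ 0.2 -0.4 -0.4] w 0.0159 gf 0.0
```

View pics/w5c.png

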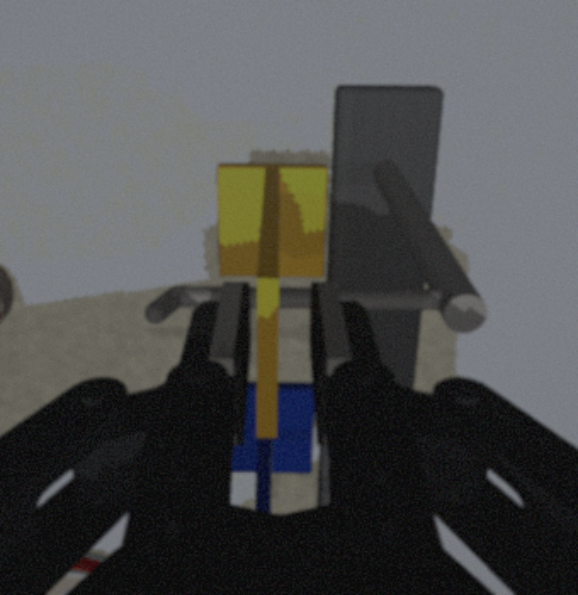

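The panel stands between the fingertips, about 2 mm towards the peg tip as intended. I'll centre on it and close.

Emit:
{"name": "move_arm", "arguments": {
  "plan": [0,0,0,0,-0.002,0.001,0.016,0,0,0,0,-0.002,0.001,0,0,0,0,0,-0.002,0.001,0,0,0,0,0,-0.002,0.001,0,0,0,0,0,-0.002,0.001,0],
  "squeeze": 40
}}

```text
clock: 19.25
position: [0.4346, 0.3723, 0.3163]
ee_rot: [0.46, 0.888, -0.0, -0.0]
ft_force: [-1.1, -1.2, 2.4]
grip_width: 0.047
grasp_force: 42.3
```

```bash
python3 - <<'E'
from h import *
st()
E
```

```text
t 19.25 p [0.4346 0.3723 0.3163] rv [ 0.817  0.576 -0.   ] F [-1.1 -1.2  2.4] w 0.004 gf 42.3
```

Emit:
{"name": "move_arm", "arguments": {
  "plan": [0,0,0,0,0,-0.006,0,0,0,0,0,0,-0.0115,0,0,0,0,0,0,-0.0115,0,0,0,0,0,0,-0.0115,0]
}}

```text
clock: 19.75
position: [0.4346, 0.3723, 0.3277]
ee_rot: [0.46, 0.888, 0.0, -0.0]
ft_force: [-0.4, -0.1, -0.7]
grip_width: 0.051
grasp_force: 41.8
```

Emit:
{"name": "move_arm", "arguments": {
  "plan": [0,0,0,0,-0.01,0,0,0,0,0,0,-0.02,0,0,0,0,0,0,-0.03,0,0,0,0,0,0,-0.04,0,0,0,0,0,0,-0.05,0,0,0,0,0,0,-0.058,0,0,0,0,0,0,-0.058,0,0]
}}

```text
clock: 20.62
position: [0.3868, 0.3387, 0.3278]
ee_rot: [0.46, 0.888, 0.0, -0.0]
ft_force: [0.9, 0.2, 0.6]
grip_width: 0.049
grasp_force: 41.8
```

```bash
python3 - <<'E'
from h import *
st(); p=shot("wrist"); u=p["color"][130:480,150:490,::-1]; cv2.imwrite("pics/w6c.png",cv2.resize(u,None,fx=1.7,fy=1.7))
E
```

```text
t 20.62 p [0.3868 0.3387 0.3278] rv [0.817 0.576 0.   ] F [0.9 0.2 0.6] w 0.0041 gf 41.8
```

View pics/w6c.png

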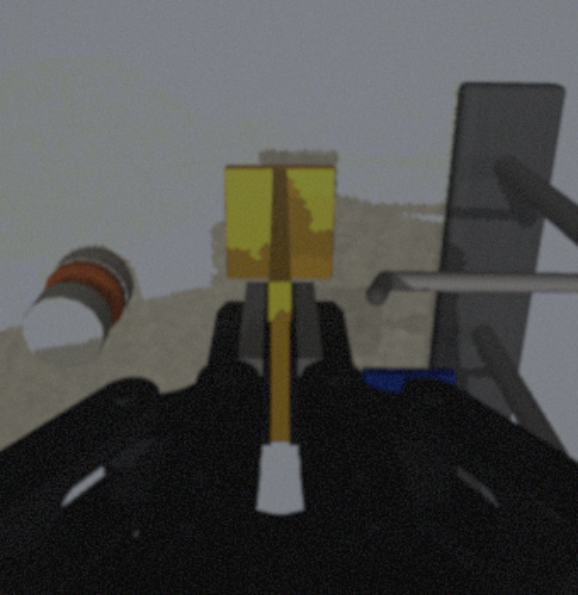

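The marker is off the peg. I'll raise it, check that the dishes haven't moved, and carry it over.

Emit:
{"name": "move_arm", "arguments": {
  "plan": [0,0,0,0,0,-0.06,0,0,0,0,0,0,-0.115,0,0,0,0,0,0,-0.115,0]
}}

```text
clock: 21.05
position: [0.3882, 0.3393, 0.447]
ee_rot: [0.461, 0.888, 0.004, 0.001]
ft_force: [0.2, -0.5, -1.5]
grip_width: 0.048
grasp_force: 41.8
```

```bash
cat >> h.py <<'E'
def check():
    for c in ["scene","side"]:
        q=shot(c)
        for n in ["dish_blue","lid_yellow","lid_red"]:
            for e in manip.tip_of(q,n)[:3]:
                if e["conf"]>.4: print(c,n,np.round(w(q,e["position"]),3),round(e["conf"],2))
E
python3 - <<'E'
from h import *
st(); check(); print(row([.598,-.233,.42],down(-30)))
E
```

```text
t 21.05 p [0.3882 0.3393 0.447 ] rv [0.818 0.576 0.007] F [ 0.2 -0.5 -1.5] w 0.0041 gf 41.8
scene dish_blue [ 0.553 -0.14  -0.001] 0.59
scene lid_yellow [ 0.557 -0.303  0.008] 0.96
scene lid_red [ 0.241 -0.259  0.003] 0.83
scene lid_red [0.502 0.055 0.013] 0.76
scene lid_red [ 0.412 -0.152  0.001] 0.76
side dish_blue [ 0.557 -0.132 -0.   ] 0.73
side lid_yellow [ 0.553 -0.3    0.006] 0.86
side lid_red [ 0.411 -0.148 -0.003] 0.87
side lid_red [0.504 0.054 0.009] 0.66
side lid_red [ 0.239 -0.255  0.001] 0.65
[-0.001, 0.0013, 1.1376, -0.5889, -0.1571, 0.0224]
```

Emit:
{"name": "move_arm", "arguments": {
  "plan": [0,0,1.138,-0.589,-0.157,0.022,0,0,0,1.138,-0.589,-0.157,0.022,0,0,0,1.138,-0.589,-0.157,0.022,0,0,0,1.138,-0.589,-0.157,0.022,0,0,0,1.138,-0.589,-0.157,0.022,0,0,0,1.138,-0.589,-0.157,0.022,0,0,0,1.138,-0.589,-0.157,0.022,0,0,0,1.138,-0.589,-0.157,0.022,0,0,0,1.138,-0.589,-0.157,0.022,0,0,0,1.138,-0.589,-0.157,0.022,0,0,0,1.138,-0.589,-0.157,0.022,0]
}}

```text
clock: 22.82
position: [0.5975, -0.2374, 0.4193]
ee_rot: [0.868, 0.497, -0.002, 0.0]
ft_force: [-0.4, -0.0, -0.8]
grip_width: 0.052
grasp_force: 41.8
```

```bash
python3 - <<'E'
from h import *
st(); p=shot("wrist"); print(lidsil(p,"lid_yellow",[.556,-.302])); print(row([.598,-.233,.2425],down(-30)))
E
```

```text
t 22.82 p [ 0.5975 -0.2374  0.4193] rv [ 0.863 -0.506 -0.001] F [-0.4 -0.  -0.8] w 0.0044 gf 41.8Traceback (most recent call last):
  File "<stdin>", line 2, in <module>
  File "h.py", line 54, in lidsil
    cs=max(cv2.findContours(mo,cv2.RETR_EXTERNAL,cv2.CHAIN_APPROX_NONE)[0],key=len).reshape(-1,2)
       ~~~^^^^^^^^^^^^^^^^^^^^^^^^^^^^^^^^^^^^^^^^^^^^^^^^^^^^^^^^^^^^^^^^^^^^^^^^^
ValueError: max() iterable argument is empty
```

```bash
python3 - <<'E'
from h import *
st(); print(row([.598,-.233,.2425],down(-30)))
E
```

```text
t 22.93 p [ 0.5982 -0.2333  0.4199] rv [ 0.865 -0.501 -0.001] F [-0.6  0.9 -1.3] w 0.0042 gf 41.8
[-0.0012, 0.0007, -0.0015, 0.0003, -0.0001, 0.1774]
```

Emit:
{"name": "move_arm", "arguments": {
  "plan": [0,0,0,0,0,0.06,0,0,0,0,0,0,0.12,0,0,0,0,0,0,0.155,0,0,0,0,0,0,0.168,0,0,0,0,0,0,0.173,0,0,0,0,0,0,0.177,0,0,0,0,0,0,0.177,0,0,0,0,0,0,0.177,0]
}}

```text
clock: 23.92
position: [0.5984, -0.2331, 0.2444]
ee_rot: [0.866, 0.5, 0.0, 0.0]
ft_force: [-1.0, 0.3, -0.3]
grip_width: 0.048
grasp_force: 41.8
```

```bash
python3 - <<'E'
from h import *
st()
E
```

```text
t 23.93 p [ 0.5984 -0.2331  0.2444] rv [ 0.866 -0.5    0.001] F [-1.   0.3 -0.3] w 0.004 gf 41.8
```

Emit:
{"name": "move_arm", "arguments": {
  "plan": [0,0,0,0,0,0.001,0,0,0,0,0,0,0.001,0,0,0,0,0,0,0.001,0]
}}

```text
clock: 24.3
position: [0.5982, -0.233, 0.2427]
ee_rot: [0.866, 0.5, 0.0, -0.0]
ft_force: [0.2, -0.1, -1.0]
grip_width: 0.052
grasp_force: 41.8
```

Emit:
{"name": "move_arm", "arguments": {
  "plan": [0,0,0,0,0,0.001,0,0,0,0,0,0,0.001,0,0,0,0,0,0,0.001,0]
}}

```text
clock: 24.68
position: [0.5983, -0.2332, 0.2426]
ee_rot: [0.866, 0.5, 0.0, 0.0]
ft_force: [-3.0, 1.8, 8.2]
grip_width: 0.047
grasp_force: 43.2
```

Contact at 8 N, so the marker is on the table. I'll release it and rise.

Emit:
{"name": "move_arm", "arguments": {
  "plan": [0,0,0,0,0,0,0.022,0,0,0,0,0,0,0.022,0,0,0,0,0,0,0.022,0,0,0,0,0,-0.02,0.022,0,0,0,0,0,-0.06,0.022,0,0,0,0,0,-0.12,0.022,0,0,0,0,0,-0.18,0.022,0,0,0,0,0,-0.18,0.022]
}}

```text
clock: 25.68
position: [0.5982, -0.2343, 0.4281]
ee_rot: [0.866, 0.5, 0.003, 0.003]
ft_force: [-0.8, -0.0, -1.4]
grip_width: 0.262
grasp_force: 0.0
```

```bash
python3 - <<'E'
from h import *
st(); check()
p=shot("side"); save(p,"s2.png")
for e in manip.tip_of(p,"marker_yellow")[:2]: print(np.round(w(p,e["position"]),4),round(e["conf"],2))
print(row([.47,.05,.42],down(0)))
E
```

```text
t 25.68 p [ 0.5982 -0.2343  0.4281] rv [ 0.865 -0.501  0.009] F [-0.8 -0.  -1.4] w 0.0222 gf 0.0
scene dish_blue [ 0.557 -0.137 -0.001] 0.55
scene lid_yellow [ 0.556 -0.302  0.009] 0.77
scene lid_red [ 0.412 -0.155 -0.003] 0.82
scene lid_red [ 0.243 -0.258  0.003] 0.77
scene lid_red [0.507 0.054 0.015] 0.71
side dish_blue [ 0.556 -0.132  0.003] 0.65
side lid_yellow [ 0.553 -0.3    0.007] 0.57
side lid_red [ 0.412 -0.146  0.001] 0.98
side lid_red [ 0.241 -0.257 -0.   ] 0.97
side lid_red [0.503 0.054 0.011] 0.93
[ 5.982e-01 -2.331e-01  4.000e-04] 0.61
[-0.001, 0.0001, -0.5241, 0.1808, -0.2526, 0.0013]
```

View pics/s2.png

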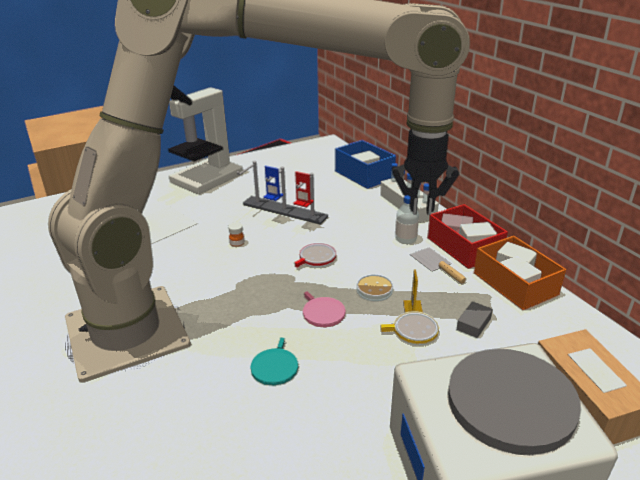

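The yellow marker stands upright at side pixel (412,290), beside the yellow lid. On to the red lid.

```bash
python3 - <<'E'
from h import *
print(row([.446,.033,.36],down(-70)))
E
```

```text
[-0.0008, 0.0007, 0.6976, 0.1541, -0.2648, 0.0613]
```

Emit:
{"name": "move_arm", "arguments": {
  "plan": [0,0,0.698,0.154,-0.265,0.061,0.035,0,0,0.698,0.154,-0.265,0.061,0.035,0,0,0.698,0.154,-0.265,0.061,0.035,0,0,0.698,0.154,-0.265,0.061,0.035,0,0,0.698,0.154,-0.265,0.061,0.035,0,0,0.698,0.154,-0.265,0.061,0.035,0,0,0.698,0.154,-0.265,0.061,0.035,0,0,0.698,0.154,-0.265,0.061,0.035]
}}

```text
clock: 27.18
position: [0.446, 0.0325, 0.3609]
ee_rot: [0.985, 0.174, 0.0, -0.0]
ft_force: [1.0, 0.6, 0.6]
grip_width: 0.411
grasp_force: 0.0
```

```bash
python3 - <<'E'
from h import *
st(); p=shot("wrist"); save(p,"w7.png")
L=lidsil(p,"lid_red",[.504,.055]); print(L)
c=L[0][:2]; a=np.deg2rad(L[1]); g=c+.065*np.r_[np.cos(a),np.sin(a)]; print(g)
print(row([*g,.30],down(L[1]+90)))
E
```

```text
t 27.18 p [0.446  0.0325 0.3609] rv [ 0.342 -0.94  -0.   ] F [1.  0.6 0.6] w 0.0349 gf 0.0
(array([0.504 , 0.052 , 0.0475]), -164.2, 332, array([0.442 , 0.0344]), 0.75)
[0.44145583 0.03430178]
[0.0005, -0.0003, 0.0709, -0.0038, -0.004, 0.0609]
```

Emit:
{"name": "move_arm", "arguments": {
  "plan": [0,0,0.07,-0.004,-0.004,0.061,0.035,0,0,0.07,-0.004,-0.004,0.061,0.035,0,0,0.07,-0.004,-0.004,0.061,0.035,0,0,0.07,-0.004,-0.004,0.061,0.035]
}}

```text
clock: 27.78
position: [0.4417, 0.0351, 0.3014]
ee_rot: [0.99, 0.139, 0.001, -0.001]
ft_force: [-0.5, 0.1, -0.1]
grip_width: 0.412
grasp_force: 0.0
```

```bash
python3 - <<'E'
from h import *
st(); p=shot("wrist"); save(p,"w8.png")
L=lidsil(p,"lid_red",[.504,.055]); print(L)
c=L[0][:2]; a=np.deg2rad(L[1]); g=c+.065*np.r_[np.cos(a),np.sin(a)]; print(g)
print(row([*g,.178],down(L[1]+90)))
E
```

```text
t 27.77 p [0.4417 0.0351 0.3014] rv [ 0.275 -0.961 -0.001] F [-0.5  0.1 -0.1] w 0.035 gf 0.0
(array([0.5038, 0.052 , 0.0475]), -164.1, 480, array([0.4422, 0.0345]), 0.68)
[0.44128681 0.03419265]
[-0.001, -0.0021, 0.0016, -0.0006, 0.0011, 0.1229]
```

View pics/w8.png

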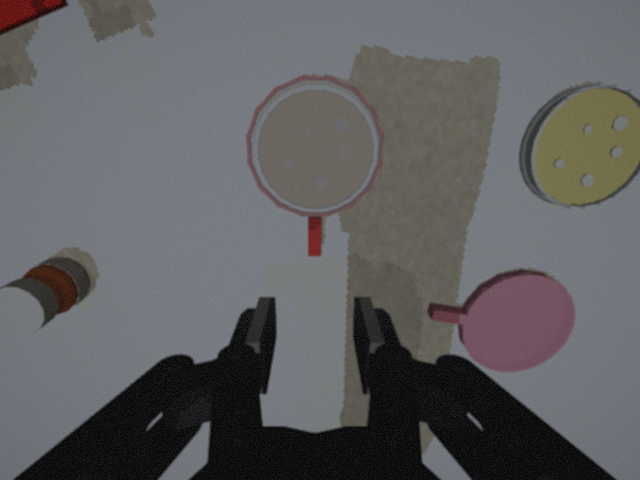

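The true red lid is at (316,145), with its tab at (315,237) between the fingers. Descending to grip.

Emit:
{"name": "move_arm", "arguments": {
  "plan": [0,0,0.002,-0.001,0.001,0.06,0.035,0,0,0.002,-0.001,0.001,0.1,0.035,0,0,0.002,-0.001,0.001,0.123,0.035,0,0,0.002,-0.001,0.001,0.123,0.035,0,0,0.002,-0.001,0.001,0.123,0.035,0,0,0.002,-0.001,0.001,0.123,0.0,0,0,0.002,-0.001,0.001,0.123,0.0,0,0,0.002,-0.001,0.001,0.123,0.0,0,0,0.002,-0.001,0.001,0.123,0.0,0,0,0.002,-0.001,0.001,0.123,0.0],
  "squeeze": 30
}}

```text
clock: 29.12
position: [0.4406, 0.0345, 0.1776]
ee_rot: [0.99, 0.138, 0.001, -0.001]
ft_force: [-2.5, 1.5, 9.1]
grip_width: 0.108
grasp_force: 33.5
```

```bash
python3 - <<'E'
from h import *
st(); T=T_tool(manip.get_obs())
for th in (4,8,13.8):
    p,Q=tilt(T,[.5038,.052],-164.1,th,.0008*th/13.5); print(row(p,Q,P0=T),p)
E
```

```text
t 29.12 p [0.4406 0.0345 0.1776] rv [ 0.274 -0.962 -0.001] F [-2.5  1.5  9.1] w 0.0092 gf 33.5
[-0.0, -0.0698, 0.0001, 0.0118, -0.0, -0.0072] [0.4518987  0.03771479 0.18473425]
[-0.0, -0.1396, 0.0002, 0.024, -0.0, -0.0135] [0.46367406 0.04106909 0.19109422]
[-0.0001, -0.2409, 0.0003, 0.0425, -0.0, -0.0212] [0.4814408  0.04613008 0.19879366]
```

Emit:
{"name": "move_arm", "arguments": {
  "plan": [0,-0.035,0,0.006,0,-0.0036,0,0,-0.07,0,0.0118,0,-0.0072,0,0,-0.105,0,0.018,0,-0.0104,0,0,-0.14,0,0.024,0,-0.0135,0,0,-0.174,0,0.03,0,-0.0162,0,0,-0.208,0,0.0363,0,-0.0188,0,0,-0.241,0,0.0425,0,-0.0212,0,0,-0.241,0,0.0425,0,-0.0212,0]
}}

```text
clock: 30.12
position: [0.4814, 0.046, 0.1982]
ee_rot: [0.983, 0.137, -0.118, 0.017]
ft_force: [0.3, 0.3, -0.2]
grip_width: 0.111
grasp_force: 32.3
```

```bash
python3 - <<'E'
from h import *
st(); p=shot("side")
u,v=proj(p,[.49,.045,.02])[0].astype(int)
cv2.imwrite("pics/s3c.png",cv2.resize(p["color"][v-60:v+60,u-80:u+80,::-1],None,fx=4,fy=4))
for e in manip.tip_of(p,"dish_red")[:3]: print(np.round(w(p,e["position"]),4),e["conf"])
E
```

```text
t 30.12 p [0.4814 0.046  0.1982] rv [ 0.274 -0.962  0.   ] F [ 0.3  0.3 -0.2] w 0.0095 gf 32.3
[ 5.022e-01  5.200e-02 -2.000e-04] 0.68
```

View pics/s3c.png

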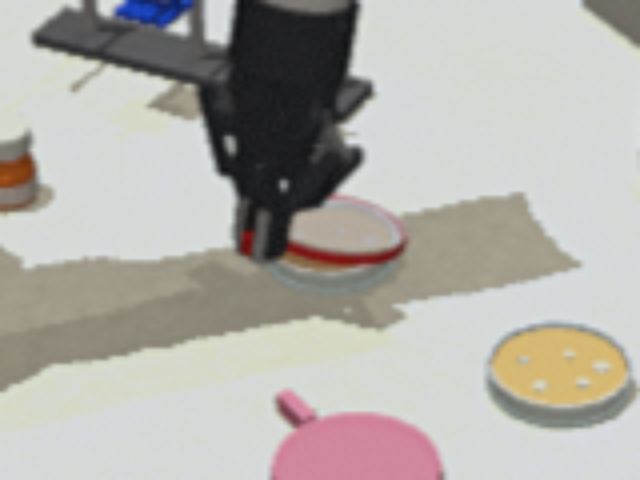

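The red lid is tilted with its tab edge clear and the dish in place. Holding.

Emit:
{"name": "move_arm", "arguments": {
  "plan": [0,0,0,0,0,0,0,0,0,0,0,0,0,0,0,0,0,0,0,0,0,0,0,0,0,0,0,0,0,0,0,0,0,0,0,0,0,0,0,0,0,0,0,0,0,0,0,0,0,0,0,0,0,0,0,0,0,0,0,0,0,0,0,0,0,0,0,0,0,0,0,0,0,0,0,0,0,0,0,0,0,0,0,0]
}}

```text
clock: 31.72
position: [0.4809, 0.0457, 0.1979]
ee_rot: [0.983, 0.137, -0.119, 0.017]
ft_force: [1.7, 0.6, 1.8]
grip_width: 0.111
grasp_force: 32.5
```

Emit:
{"name": "move_arm", "arguments": {
  "plan": [0,0,0,0,0,0,0,0,0,0,0,0,0,0,0,0,0,0,0,0,0,0,0,0,0,0,0,0,0,0,0,0,0,0,0,0,0,0,0,0,0,0,0,0,0,0,0,0,0,0,0,0,0,0,0,0,0,0,0,0,0,0,0,0,0,0,0,0,0,0,0,0,0,0,0,0,0,0,0,0,0,0,0,0]
}}

```text
clock: 33.22
position: [0.4809, 0.0457, 0.1979]
ee_rot: [0.983, 0.137, -0.119, 0.017]
ft_force: [2.0, 0.7, 1.2]
grip_width: 0.107
grasp_force: 32.5
```

Emit:
{"name": "move_arm", "arguments": {
  "plan": [0,0,0,0,0,0,0,0,0,0,0,0,0,0,0,0,0,0,0,0,0,0,0,0,0,0,0,0,0,0,0,0,0,0,0,0,0,0,0,0,0,0,0,0,0,0,0,0,0,0,0,0,0,0,0,0,0,0,0,0,0,0,0,0,0,0,0,0,0,0,0,0,0,0,0,0,0,0,0,0,0,0,0,0]
}}

```text
clock: 34.72
position: [0.4809, 0.0457, 0.1979]
ee_rot: [0.983, 0.137, -0.119, 0.017]
ft_force: [2.1, 0.7, 1.9]
grip_width: 0.105
grasp_force: 32.5
```

Emit:
{"name": "move_arm", "arguments": {
  "plan": [0,0,0,0,0,0,0,0,0,0,0,0,0,0,0,0,0,0,0,0,0,0,0,0,0,0,0,0,0,0,0,0,0,0,0,0,0,0,0,0,0,0,0,0,0,0,0,0,0]
}}

```text
clock: 35.6
position: [0.4809, 0.0457, 0.1979]
ee_rot: [0.983, 0.137, -0.119, 0.017]
ft_force: [1.8, 0.6, 1.3]
grip_width: 0.108
grasp_force: 32.5
```

```bash
python3 - <<'E'
from h import *
st(); T=T_tool(manip.get_obs())
p0=np.array([.4406,.0343,.1778]); R0=down(-74.1); T0=np.eye(4);T0[:3,:3]=R0;T0[:3,3]=p0
for th in (9,4.5,1.5,0):
    p,Q=tilt(T0,[.5038,.052],-164.1,th,.0008*th/13.5); print(row(p,Q,P0=T))
E
```

```text
t 35.6 p [0.4809 0.0457 0.1979] rv [ 0.273 -0.962 -0.   ] F [1.8 0.6 1.3] w 0.0092 gf 32.5
[-0.0002, 0.0839, -0.0006, -0.0131, -0.0001, 0.0084]
[-0.0002, 0.1625, -0.0007, -0.0249, -0.0, 0.0185]
[-0.0001, 0.2148, -0.0007, -0.0323, -0.0, 0.0257]
[-0.0001, 0.241, -0.0007, -0.0359, -0.0, 0.0295]
```

Emit:
{"name": "move_arm", "arguments": {
  "plan": [0,0.042,0,-0.0067,0,0.004,0,0,0.084,0,-0.0131,0,0.0084,0,0,0.123,0,-0.019,0,0.0134,0,0,0.1625,0,-0.0249,0,0.0185,0,0,0.189,0,-0.0287,0,0.022,0,0,0.215,0,-0.0323,0,0.0257,0,0,0.241,0,-0.0359,0,0.0295,0,0,0.241,0,-0.0359,0,0.0295,0,0,0.241,0,-0.0359,0,0.0295,0.03,0,0.241,0,-0.0359,0,0.0295,0.03,0,0.241,0,-0.0359,0,0.0295,0.03]
}}

```text
clock: 36.98
position: [0.4406, 0.0343, 0.1777]
ee_rot: [0.99, 0.138, -0.0, 0.0]
ft_force: [0.6, -1.3, 1.4]
grip_width: 0.355
grasp_force: 0.0
```

Emit:
{"name": "move_arm", "arguments": {
  "plan": [0,0,0,0,0,-0.03,0.03,0,0,0,0,0,-0.09,0.03,0,0,0,0,0,-0.14,0.03,0,0,0,0,0,-0.2,0.03,0,0,0,0,0,-0.2,0.03,0,0,0,0,0,-0.2,0.03]
}}

```text
clock: 37.72
position: [0.4406, 0.0342, 0.3778]
ee_rot: [0.99, 0.138, 0.0, -0.001]
ft_force: [0.3, 0.1, -0.1]
grip_width: 0.35
grasp_force: 0.0
```

```bash
python3 - <<'E'
from h import *
st(); p=shot("wrist"); print(lidsil(p,"lid_red",[.504,.055]))
# inner disc (medium) vs lid centre: dish fit
s=manip.silhouettes(p,"dish_red"); 
for q in s[:2]:
    v,u=np.nonzero(q["pixels"]); print(q["conf"],u.mean(),v.mean(),len(u))
u,v=proj(p,[.49,.048,.02])[0].astype(int)
cv2.imwrite("pics/w9c.png",cv2.resize(p["color"][max(v-75,0):v+75,u-100:u+100,::-1],None,fx=4,fy=4))
print(row([.5475,.217,.44],down(35.2)))
check()
E
```

```text
t 37.73 p [0.4406 0.0342 0.3778] rv [ 0.274 -0.962 -0.002] F [ 0.3  0.1 -0.1] w 0.0297 gf 0.0
(array([0.5035, 0.0514, 0.0476]), -163.9, 286, array([0.4426, 0.0338]), 0.94)
[-0.0014, 0.0035, -1.9086, 0.1529, -0.1464, -0.0643]
scene dish_blue [ 0.553 -0.138 -0.002] 0.66
scene lid_yellow [ 0.55  -0.137 -0.004] 0.7
scene lid_red [ 0.414 -0.15  -0.002] 0.96
scene lid_red [0.505 0.051 0.015] 0.57
scene lid_red [ 0.24  -0.257  0.002] 0.55
side dish_blue [ 0.556 -0.132  0.   ] 0.86
side lid_yellow [ 0.552 -0.3    0.003] 0.89
side lid_red [0.503 0.05  0.008] 0.9
side lid_red [ 0.412 -0.147  0.001] 0.82
side lid_red [ 0.239 -0.255 -0.002] 0.6
```

View pics/w9c.png

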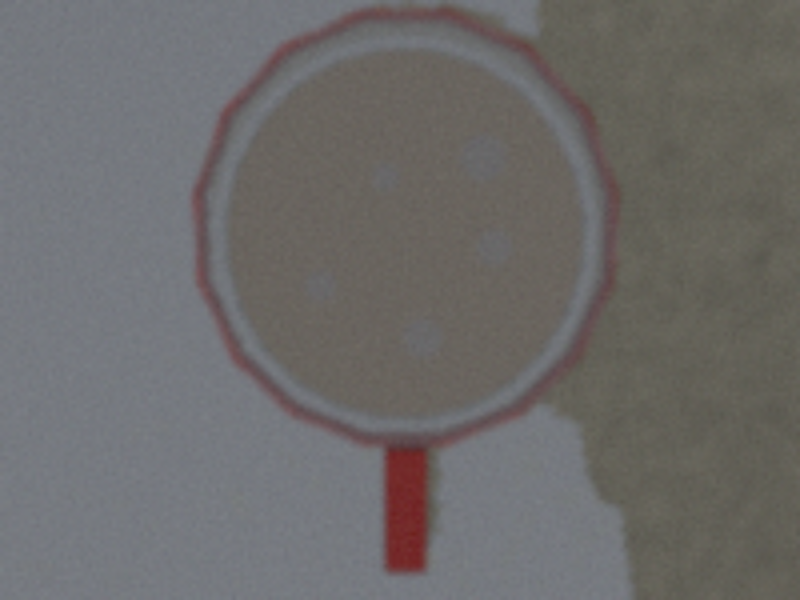

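The red lid is flat and centred within about 1 mm. Now the red marker.

Emit:
{"name": "move_arm", "arguments": {
  "plan": [0,0,-1.909,0.153,-0.146,-0.064,0.03,0,0,-1.909,0.153,-0.146,-0.064,0.03,0,0,-1.909,0.153,-0.146,-0.064,0.03,0,0,-1.909,0.153,-0.146,-0.064,0.03,0,0,-1.909,0.153,-0.146,-0.064,0.03,0,0,-1.909,0.153,-0.146,-0.064,0.03,0,0,-1.909,0.153,-0.146,-0.064,0.03,0,0,-1.909,0.153,-0.146,-0.064,0.03,0,0,-1.909,0.153,-0.146,-0.064,0.03,0,0,-1.909,0.153,-0.146,-0.064,0.03,0,0,-1.909,0.153,-0.146,-0.064,0.03,0,0,-1.909,0.153,-0.146,-0.064,0.03]
}}

```text
clock: 39.78
position: [0.5479, 0.2166, 0.4416]
ee_rot: [0.46, 0.888, -0.0, -0.0]
ft_force: [0.9, 0.4, 0.3]
grip_width: 0.351
grasp_force: 0.0
```

```bash
python3 - <<'E'
from h import *
st(); p=shot("wrist"); save(p,"w10.png")
for n in ["marker_red","marker_blue"]:
    for e in manip.tip_of(p,n)[:2]: print(n,np.round(w(p,e["position"]),4),round(e["conf"],2))
s=manip.silhouettes(p,"marker_red")[0]; m=s["pixels"]; v,u=np.nonzero(m); print(s["conf"],u.min(),u.max(),v.min(),v.max())
for r in range(v.min(),v.max()+1,6):
    k=np.nonzero(m[r])[0]; print(r,k.min(),k.max(),len(k),end="; ")
a=np.deg2rad(35.2); print(proj(p,[[.5441+.022*s*np.sin(a),.217-.022*s*np.cos(a),z] for s in(1,-1) for z in (.166,.08)]))
E
```

```text
t 39.77 p [0.5479 0.2166 0.4416] rv [ 0.817  0.576 -0.   ] F [0.9 0.4 0.3] w 0.0298 gf 0.0
marker_red [0.5476 0.2154 0.0703] 0.97
marker_red [ 0.3427  0.2235 -0.0004] 0.5
marker_blue [0.4874 0.2922 0.0731] 0.9
marker_blue [ 7.558e-01  1.530e-02 -2.000e-04] 0.33
0.92 291 333 187 267
187 293 331 34; 193 291 333 43; 199 292 333 42; 205 292 332 41; 211 292 332 41; 217 292 332 41; 223 296 331 36; 229 308 314 7; 235 308 314 7; 241 308 314 7; 247 308 314 7; 253 308 314 7; 259 308 314 7; 265 308 313 6; [[310.62363535 264.32969042]
 [311.3733167  230.34296022]
 [310.46915172 206.72632731]
 [311.28970749 185.39722324]]
```

```bash
python3 - <<'E'
from h import *
print(row([.5463,.2174,.3165],down(35.2)))
E
```

```text
[-0.0002, 0.0001, -0.0019, 0.0016, -0.0008, 0.1252]
```

Emit:
{"name": "move_arm", "arguments": {
  "plan": [0,0,-0.002,0.0016,-0.001,0.04,0.016,0,0,-0.002,0.0016,-0.001,0.07,0.016,0,0,-0.002,0.0016,-0.001,0.07,0.016,0,0,-0.002,0.0016,-0.001,0.1,0.016,0,0,-0.002,0.0016,-0.001,0.115,0.016,0,0,-0.002,0.0016,-0.001,0.125,0.016,0,0,-0.002,0.0016,-0.001,0.125,0.016,0,0,-0.002,0.0016,-0.001,0.125,0.016]
}}

```text
clock: 40.98
position: [0.5465, 0.2172, 0.3177]
ee_rot: [0.459, 0.888, 0.0, 0.0]
ft_force: [-0.0, 0.6, -0.2]
grip_width: 0.185
grasp_force: 0.0
```

```bash
python3 - <<'E'
from h import *
st(); p=shot("wrist"); save(p,"w11.png")
h=cv2.cvtColor(p["color"],cv2.COLOR_RGB2HSV); m=((h[...,0]<8)|(h[...,0]>172))&(h[...,1]>120)&(h[...,2]>40)
for r in range(220,400,15):
    k=np.nonzero(m[r,230:400])[0]+230; print(r,(k.min(),k.max(),len(k)) if len(k) else None,end="; ")
E
```

```text
t 40.98 p [0.5465 0.2172 0.3177] rv [0.816 0.578 0.001] F [-0.   0.6 -0.2] w 0.0157 gf 0.0
220 None; 235 (np.int64(280), np.int64(344), 64); 250 (np.int64(280), np.int64(343), 64); 265 (np.int64(280), np.int64(342), 63); 280 (np.int64(281), np.int64(341), 61); 295 (np.int64(304), np.int64(316), 13); 310 (np.int64(304), np.int64(315), 12); 325 (np.int64(304), np.int64(315), 12); 340 (np.int64(304), np.int64(314), 11); 355 (np.int64(304), np.int64(314), 11); 370 (np.int64(304), np.int64(313), 10); 385 None;
```

The panel sits between the fingers at u 304–315, as with yellow. Closing.

Emit:
{"name": "move_arm", "arguments": {
  "plan": [0,0,0,0,-0.002,0.001,0.016,0,0,0,0,-0.002,0.001,0,0,0,0,0,-0.002,0.001,0,0,0,0,0,-0.002,0.001,0,0,0,0,0,-0.002,0.001,0],
  "squeeze": 40
}}

```text
clock: 41.65
position: [0.5445, 0.2161, 0.3159]
ee_rot: [0.459, 0.888, 0.0, -0.0]
ft_force: [-1.6, -0.3, 3.2]
grip_width: 0.045
grasp_force: 42.3
```

Emit:
{"name": "move_arm", "arguments": {
  "plan": [0,0,0,0,0,-0.006,0,0,0,0,0,0,-0.0115,0,0,0,0,0,0,-0.0115,0,0,0,0,0,0,-0.0115,0]
}}

```text
clock: 42.15
position: [0.5444, 0.2161, 0.3273]
ee_rot: [0.459, 0.888, 0.0, -0.0]
ft_force: [0.1, -0.1, 0.3]
grip_width: 0.049
grasp_force: 42.0
```

Emit:
{"name": "move_arm", "arguments": {
  "plan": [0,0,0,0,-0.01,0,0,0,0,0,0,-0.02,0,0,0,0,0,0,-0.03,0,0,0,0,0,0,-0.04,0,0,0,0,0,0,-0.05,0,0,0,0,0,0,-0.06,0,0,0,0,0,0,-0.06,0,0]
}}

```text
clock: 43.02
position: [0.4951, 0.181, 0.3274]
ee_rot: [0.459, 0.888, 0.0, -0.0]
ft_force: [0.6, -0.6, -1.4]
grip_width: 0.044
grasp_force: 42.0
```

Emit:
{"name": "move_arm", "arguments": {
  "plan": [0,0,0,0,0,-0.03,0,0,0,0,0,0,-0.08,0,0,0,0,0,0,-0.1,0,0,0,0,0,0,-0.1,0]
}}

```text
clock: 43.52
position: [0.496, 0.1816, 0.4286]
ee_rot: [0.459, 0.889, 0.001, 0.001]
ft_force: [-0.4, -0.0, -0.5]
grip_width: 0.048
grasp_force: 42.0
```

```bash
python3 - <<'E'
from h import *
st(); check()
p=shot("side")
for n in ["marker_red","marker_blue","marker_yellow"]:
    for e in manip.tip_of(p,n)[:1]: print(n,np.round(w(p,e["position"]),4),round(e["conf"],2))
E
```

```text
t 43.52 p [0.496  0.1816 0.4286] rv [0.815 0.579 0.003] F [-0.4 -0.  -0.5] w 0.0041 gf 42.0
scene dish_blue [ 0.554 -0.139 -0.002] 0.82
scene lid_yellow [ 0.555 -0.304  0.011] 0.59
scene lid_red [ 0.412 -0.155 -0.001] 0.98
scene lid_red [ 0.241 -0.255  0.004] 0.85
scene lid_red [0.505 0.055 0.016] 0.56
side dish_blue [ 0.558 -0.133 -0.001] 0.65
side lid_yellow [ 0.556 -0.301  0.007] 0.69
side lid_red [0.5   0.053 0.01 ] 0.93
side lid_red [ 0.409 -0.148  0.001] 0.9
side lid_red [ 0.241 -0.255 -0.001] 0.9
marker_red [0.4977 0.1784 0.1893] 0.58
marker_blue [0.4855 0.2921 0.0752] 0.62
marker_yellow [ 0.5945 -0.2294  0.0044] 0.91
```

```bash
python3 - <<'E'
from h import *
print(row([.582,.065,.42],down(10))); print(row([.582,.065,.262],down(10)))
E
```

```text
[-0.0001, 0.0, 0.4424, -0.1449, 0.0032, 0.0072]
[-0.0001, 0.0, 0.4424, -0.1449, 0.0032, 0.1652]
```

Emit:
{"name": "move_arm", "arguments": {
  "plan": [0,0,0.442,-0.145,0.003,0.007,0,0,0,0.442,-0.145,0.003,0.007,0,0,0,0.442,-0.145,0.003,0.007,0,0,0,0.442,-0.145,0.003,0.007,0,0,0,0.442,-0.145,0.003,0.007,0,0,0,0.442,-0.145,0.003,0.06,0,0,0,0.442,-0.145,0.003,0.11,0,0,0,0.442,-0.145,0.003,0.15,0,0,0,0.442,-0.145,0.003,0.165,0,0,0,0.442,-0.145,0.003,0.165,0,0,0,0.442,-0.145,0.003,0.165,0]
}}

```text
clock: 45.5
position: [0.5825, 0.0651, 0.2641]
ee_rot: [0.642, 0.766, 0.001, 0.001]
ft_force: [-0.5, 0.2, 0.1]
grip_width: 0.049
grasp_force: 42.0
```

```bash
python3 - <<'E'
from h import *
st(); print(row([.582,.065,.2424],down(10)))
E
```

```text
t 45.5 p [0.5825 0.0651 0.2641] rv [0.985 0.175 0.002] F [-0.5  0.2  0.1] w 0.0041 gf 42.0
[0.0025, -0.0005, 0.0011, -0.0, -0.0006, 0.0217]
```

Emit:
{"name": "move_arm", "arguments": {
  "plan": [0,0,0,0,0,0.01,0,0,0,0,0,0,0.016,0,0,0,0,0,0,0.019,0,0,0,0,0,0,0.019,0,0,0,0,0,0,0.019,0]
}}

```text
clock: 46.12
position: [0.582, 0.0648, 0.2434]
ee_rot: [0.643, 0.766, 0.0, 0.0]
ft_force: [0.1, 0.6, 1.3]
grip_width: 0.051
grasp_force: 42.0
```

Emit:
{"name": "move_arm", "arguments": {
  "plan": [0,0,0,0,0,0.001,0,0,0,0,0,0,0.0015,0,0,0,0,0,0,0.0015,0]
}}

```text
clock: 46.5
position: [0.582, 0.0649, 0.2422]
ee_rot: [0.643, 0.766, 0.0, 0.0]
ft_force: [-1.5, 0.3, 5.0]
grip_width: 0.052
grasp_force: 42.7
```

Contact at 5 N. Releasing and rising.

Emit:
{"name": "move_arm", "arguments": {
  "plan": [0,0,0,0,0,0,0.022,0,0,0,0,0,0,0.022,0,0,0,0,0,0,0.022,0,0,0,0,0,-0.02,0.022,0,0,0,0,0,-0.06,0.022,0,0,0,0,0,-0.12,0.022,0,0,0,0,0,-0.18,0.022,0,0,0,0,0,-0.24,0.022,0,0,0,0,0,-0.24,0.022,0,0,0,0,0,-0.24,0.022]
}}

```text
clock: 47.75
position: [0.5817, 0.0646, 0.4823]
ee_rot: [0.643, 0.766, 0.0, -0.0]
ft_force: [-0.5, 0.4, 0.1]
grip_width: 0.255
grasp_force: 0.0
```

```bash
python3 - <<'E'
from h import *
st(); check()
for c in ["scene","side"]:
    p=shot(c); save(p,c+"9.png")
    for n in ["marker_red","marker_blue","marker_yellow","reagent_bottle","sample_jar","slide_box","spatula"]:
        for e in manip.tip_of(p,n)[:1]: print(c,n,np.round(w(p,e["position"]),4),round(e["conf"],2))
E
```

```text
t 47.75 p [0.5817 0.0646 0.4823] rv [0.985 0.174 0.001] F [-0.5  0.4  0.1] w 0.0217 gf 0.0
scene dish_blue [ 0.554 -0.139 -0.004] 0.93
scene dish_blue [0.342 0.227 0.002] 0.41
scene lid_yellow [ 0.552 -0.302  0.011] 0.56
scene lid_red [ 0.238 -0.256  0.002] 0.77
scene lid_red [ 0.415 -0.152  0.   ] 0.73
scene lid_red [0.505 0.054 0.016] 0.7
side dish_blue [ 0.556 -0.132  0.   ] 0.78
side lid_yellow [ 0.554 -0.3    0.007] 0.86
side lid_red [ 0.409 -0.149 -0.   ] 0.8
side lid_red [0.502 0.053 0.01 ] 0.78
scene marker_red [0.5818 0.0648 0.0054] 0.58
scene marker_blue [0.4876 0.291  0.0747] 0.54
scene marker_yellow [ 0.6002 -0.2318 -0.002 ] 0.72
scene reagent_bottle [7.525e-01 2.120e-02 7.000e-04] 0.82
scene sample_jar [0.3415 0.2277 0.0032] 0.72
scene slide_box [ 0.6781 -0.3474  0.0028] 0.71
scene spatula [ 0.7538 -0.133   0.0042] 0.7
side marker_red [0.584  0.0632 0.0036] 0.56
side marker_blue [0.4861 0.2933 0.0769] 0.84
side marker_yellow [ 0.5983 -0.2318  0.0023] 0.88
side reagent_bottle [ 0.7587  0.02   -0.0032] 0.77
side sample_jar [ 0.3441  0.2216 -0.    ] 0.58
side slide_box [ 0.6798 -0.3462 -0.0017] 0.72
side spatula [ 0.7488 -0.1253  0.0016] 0.79
```

View pics/side9.png

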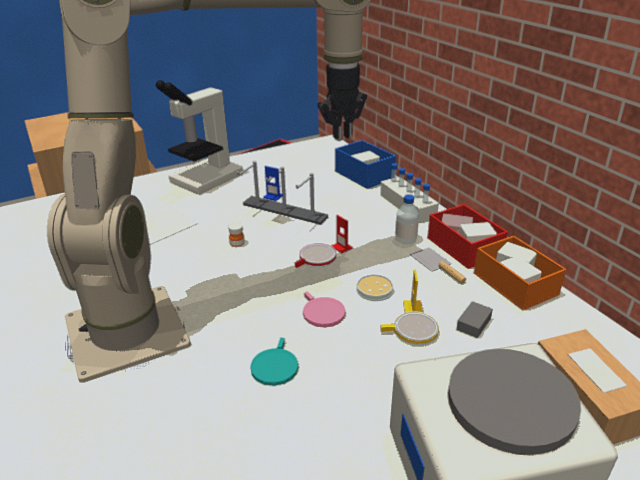

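The side view shows the red marker upright at (342,235) and the yellow at (413,292), both lids flat, and everything else where it started.

```bash
python3 -c "
from workcell import manip
print(manip.hand_in())"
```

```text
the job is handed in; nothing more can be done
None
```

I aired the yellow dish and then the red, each for over 5 s, reseated both lids, and stood each marker beside its dish; blue was skipped because its lid is absent, nothing else was out of place, and I handed in at about 48 s (no verdict was returned).

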